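Dress a raw plate edge with a flat file, forward strokes only

ROBOT

A 6-joint arm with a two-finger parallel gripper is mounted at the origin on the work surface. World frame = base frame: x ahead of the robot, y to its left, z up, the work surface at z = 0. Lengths are in m, angles in rad, forces in N, time in s.
With the tool pointing down it reaches from about 0.35 to 0.95 m from the base axis. Payload 17.4 kg.
Tool frame: the origin (TCP) lies at the very end of the fingers, on their centre line; the grasp point (between the pads) lies 19 mm behind it; y points along the fingers, x is the direction in which the jaws open and shut, and the axes are right-handed (so a half turn about y gives the same grasp; the last joint's range is limited). The gripper opens to 93 mm and grips with 3 to 60 N. Pads are 15 mm wide; open, the fingers measure 128 mm over their backs; the gripper's body (75 mm by 188 mm) begins 65 mm behind the grasp point.
Start: joints at [1.072, 0.116, 1.442, -0, 1.584, -0.038], TCP at [0.3, 0.605, 0.219] pointing down, gripper open.
Joint ranges: [-2.83, 2.83], [-0.83, 2.19], [0.07, 2.5], [-1.14, 4.28], [0.01, 3], [-2.97, 2.97]. Speed limits (rad/s): [1.89, 1.89, 2.22, 3.14, 3.14, 3.14].

INTERFACE

Orientations are given as [roll, pitch, yaw] about the fixed x, y, z axes, in that order (R = Rz(yaw) Ry(pitch) Rx(roll)).
In Python, from station import env gives the robot as it stands. The module is installed in compiled form; this text tells all that it offers.
- The arm moves only by the tool drive_tool, never from a script. Its argument "motion" is a list of rows, each a list of 7 numbers: the turn, a rotation vector about the world's x, y, z in degrees, then the shift along the world's x, y, z in m, then the opening, from 0 (shut) to 1 (fully open). A call has 1 to 12 rows; each row shifts and turns the commanded pose from where the row before left it; what a row does not reach is not made up. A row lasts 1/12 s, in which the tool goes at most 41.7 mm and 7.16 degrees, less where a joint would pass 70% of its speed; a pose out of reach is approached as far as the arm can. A call is refused whole if a number of a shift passes 0.0417 or a number of a turn 7.16, either way. A call with a gripper value outside its range is refused whole. The fingers move at their own pace and stop on an object; "squeeze" is the grip in N (left out, the last holds). Time passes only in rows, so rows that do not move let the fingers close. It gives the time, the measured TCP pose, the force and the opening at its end, in the units of the state.
- env.get_state(): the state, without advancing time (a new reading comes with each control period).
- env.snapshot(name): name is "side" or "top"; returns a dict with "frame" (420x560x3 uint8, blue, green, red), "fx", "fy", "cx", "cy" (pixels), "T" (4x4, takes a point from camera to world coordinates). Camera axes: x right, y down, z forward; pixel columns grow to the right and rows downward; lengths in m; the calibration is good to about 2 mm. A picture is of the moment at which its call begins. There is no depth.
- env.job_done(): hands the job in, once; it reports no verdict.
The state is a dict: "time": time; "joint_positions": joint angles; "joint_vel": joint speeds; "joint_efforts": joint torques, N m; "eef_pos": TCP position; "orientation": TCP orientation; "contact_force": force on the tool from outside, world axes, zero at the start; "ft_torque": the same for the moment, N m; "opening": finger opening in m.
Only numpy, scipy, OpenCV 4.12 (cv2) and the standard library are available. Lean on these libraries where they do the work, as an engineer would, in place of code of your own. Each camera call takes 0.05 s, during which the arm holds its last target.

TASK

Lift the stray steel bar out of the wooden file tray and lay it in the low parts basket. Then take the flat file by its rib, lay it flat on the leaning raw edge of the clamped square plate and make three light strokes straight across the edge, each forward and up the slope away from the robot from the front third of the file to its back third, lifting the file clear at the end of each stroke and never dragging it back over the edge. Finally lay the file flat, teeth down, in its tray and let go, leaving the finished round-topped plate and the other things on the bench undisturbed.

Things in the scene. Friction and masses are not known exactly. Their poses are not given: they have to be found in the camera images.
- raw_edge (a point): Middle of the raw square top edge face (80 x 10 mm, ragged lip) of a steel plate in the floating jaws of a green stand, 150 mm up. The plate leans 0.6 rad (34 deg) towards the robot: z = normal of the edge face (up and back), y along the edge, x = forward stroke, away from the robot and 34 deg upward. Stays at the rest place. The plate stands 45 mm out of the jaws; the 110 mm wide stand is all below and beyond.
- done_holder: Identical green stand with a finished plate: narrower (56 mm), round top, a hole. Leave it alone. Origin on the bench under the middle of its plate's top edge (150 mm up); x points away from the robot, the plate leans towards the robot; base 110 mm wide, 40 to 145 mm beyond the origin.
- press (a joint): How far the floating jaws are pressed down along the edge's -z axis: 0 at rest, stop at 0.014 m. Spring preloaded to 2 N, then 1 N per mm; 3 to 6 mm is a light working pressure (5 to 8 N).
- push (a joint): How far the file drags the floating jaws along the edge's x axis: 0 at rest, positive forward (to 0.015 m), negative when dragged backward towards the robot. Spring-centred at 0.5 N per mm, well damped.
- holder: The green stand with the raw plate. Origin on the bench, 150 mm straight under raw_edge; x points away from the robot.
- file_grip (a point): Grip point of the flat file: dark steel file 150 x 34 x 6 mm, cross teeth on its underside, 6 mm aluminium strip above it, and a wooden rib on top (75 mm long, 22 mm thick, from 12 to 56 mm above the teeth). The point is in the rib over the file's middle, 36 mm above the teeth; x along the file (either end may lead), y across the rib, z up. About 0.35 kg. Starts teeth down on the bench.
- file_face (a point): Middle of the flat file's tooth face (underside), 36 mm under file_grip; same axes.
- file: The flat file with its rib grip; origin and axes as for file_face.
- brush: Bystander: a bench brush of similar build with a light wooden back 130 x 55 mm, black bristle pad 110 x 45 x 22 mm, rib 70 x 24 mm, 71 mm high. Origin at the middle of its underside. Not to be disturbed.
- bar_center (a point): Centre of the stray steel bar, a plain bar 110 x 25 x 16 mm, about 0.34 kg, lying flat in the file tray; x along its length, y across, z up.
- bar: The stray bar; origin at the middle of its underside.
- tray_floor (a point): Middle of the inner floor of the file tray, an open wooden tray 240 x 120 x 22 mm outside, walls 5 mm, floor 5 mm above the bench; x along its length. Fixed.
- basket_floor (a point): Middle of the inner floor of the low parts basket, an open sheet-steel basket with ribs, 140 (x) x 180 (y) mm outside, 45 mm high, walls 5 mm, floor 5 mm above the bench. Fixed, empty.
- oil: Bystander: grey oil bottle, 52 mm diameter, 130 mm high, standing among the work; origin at the centre of its foot.
- lever_a: Bystander: flat dark steel lever blank 96 x 32 x 6 mm lying on the bench; origin under its middle.
- lever_b: Bystander: flat dark steel lever blank 90 x 30 x 6 mm lying on the bench; origin under its middle.
- square: Bystander: small engineer's square about 140 x 85 mm, 16 mm high; origin under its blade's middle.
- cup: Bystander: open steel cup 72 mm diameter, 85 mm high; origin at the centre of its foot.
Not all that is in view belongs to the job. What is shaped like the file but blue is not meant.

How it is judged:
By the outcome, as a careful person would: the job done as asked, in the order asked, and still so for the second after the job is handed in, with the robot touching nothing.
It also fails if it takes over 72 s, if anything falls off the work surface, if the arm or the gripper's body presses on something with over 40 N, if the wrist force passes 120 N, or if a joint passes its speed limit or range.

## Working session

There is one attempt and no reset: what is moved stays moved. The work goes in short steps, Python scripts to look and compute and a tool call to move; the robot and the scene stay as the last step left them, time stands still between calls to the robot, and variables do not carry over. Pictures are saved under pics/ and viewed, and the job is handed in when it is done.

Besides the shell and the picture viewer there is one more tool, called after "Request:" as name(argument=value, ...), one argument or row to a line, values as JSON. drive_tool: Moves the arm, as the interface text tells. Its arguments: {"type":"object","properties":{"motion":{"type":"array","items":{"type":"array","items":{"type":"number"}}},"squeeze":{"type":"number"}},"required":["motion"]}

```bash
mkdir -p pics; ls
python3 - <<'E'
from station import env
import cv2,numpy as np
print(env.get_state())
for n in("side","top"):
    s=env.snapshot(n); cv2.imwrite(f"pics/{n}0.png",s["frame"]); print(n,s["fx"],s["fy"],s["cx"],s["cy"],np.round(s["T"],4).tolist())
E
```

```text
pics
{'time': 0.0, 'joint_positions': array([ 1.07217605e+00,  1.16457289e-01,  1.44228487e+00,  2.35991642e-05,
        1.58402558e+00, -3.77814994e-02]), 'joint_vel': array([-4.88134683e-04,  2.03328165e-07, -6.63074282e-04,  6.99860793e-04,
       -2.91869921e-03,  2.11353765e-03]), 'joint_efforts': array([-1.43414341e-03, -7.21261024e+01, -6.22621679e+01,  7.78588559e-02,
        2.36097956e-02, -1.29925229e-04]), 'eef_pos': array([0.30005617, 0.60439315, 0.21791237]), 'orientation': array([-1.57072836e+00,  1.17335273e-03,  1.10995789e+00]), 'contact_force': array([ 0.13466888,  0.42407285, -0.55881157]), 'ft_torque': array([ 0.05507311, -0.00058542,  0.0003    ]), 'opening': 0.09324185994386672}
side 487.2315172318712 487.2315172318712 273.8978342912933 212.66467263786575 [[0.939, -0.2281, 0.2573, 0.1024], [-0.3437, -0.6038, 0.7192, -1.0179], [-0.0087, -0.7638, -0.6454, 1.0761], [0.0, 0.0, 0.0, 1.0]]
top 522.0060334034271 522.0060334034271 276.06513480826237 208.91082073837728 [[-0.0141, -0.9933, 0.1145, 0.318], [-0.9997, 0.0163, 0.0175, 0.0284], [-0.0193, -0.1142, -0.9933, 1.3745], [0.0, 0.0, 0.0, 1.0]]
```

View pics/side0.png

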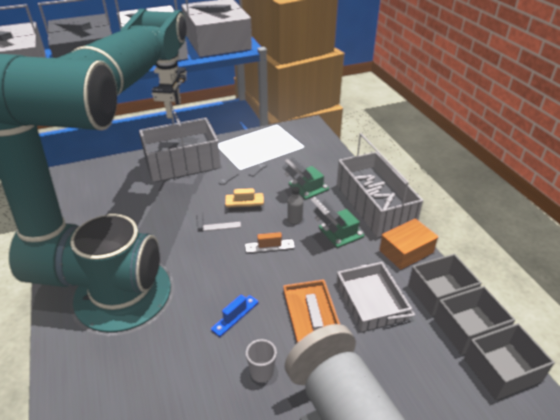

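View pics/top0.png

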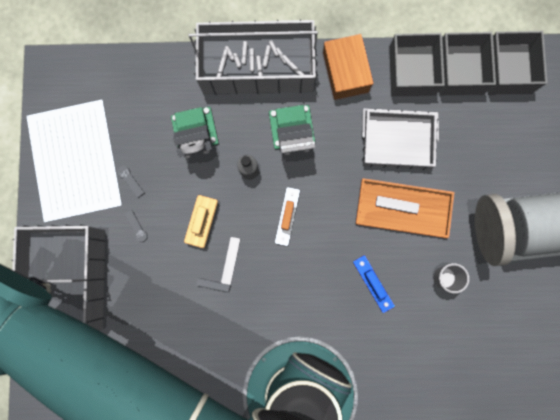

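Run:
```python
import cv2
t=cv2.imread("pics/top0.png"); s=cv2.imread("pics/side0.png")
cv2.imwrite("pics/c1.png",cv2.resize(t[90:290,160:360],None,fx=3,fy=3,interpolation=cv2.INTER_CUBIC))
cv2.imwrite("pics/c2.png",cv2.resize(t[90:300,340:560],None,fx=2.8,fy=2.8,interpolation=cv2.INTER_CUBIC))
cv2.imwrite("pics/c3.png",cv2.resize(s[150:350,190:420],None,fx=3,fy=3,interpolation=cv2.INTER_CUBIC))
```

```text
(no output)
```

View pics/c1.png

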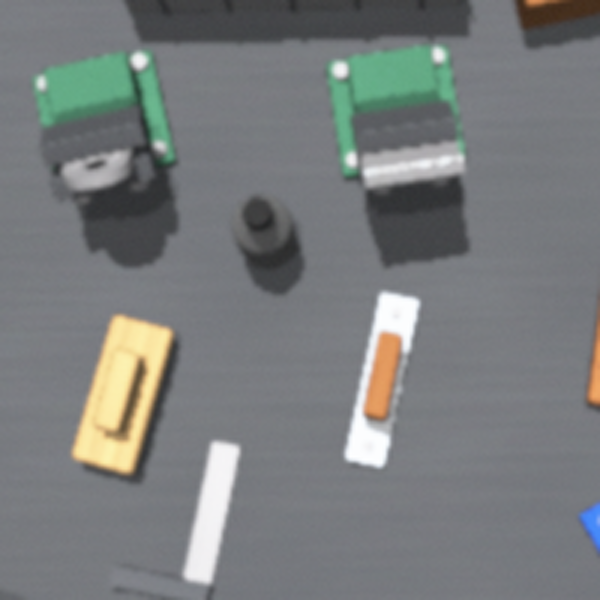

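View pics/c2.png

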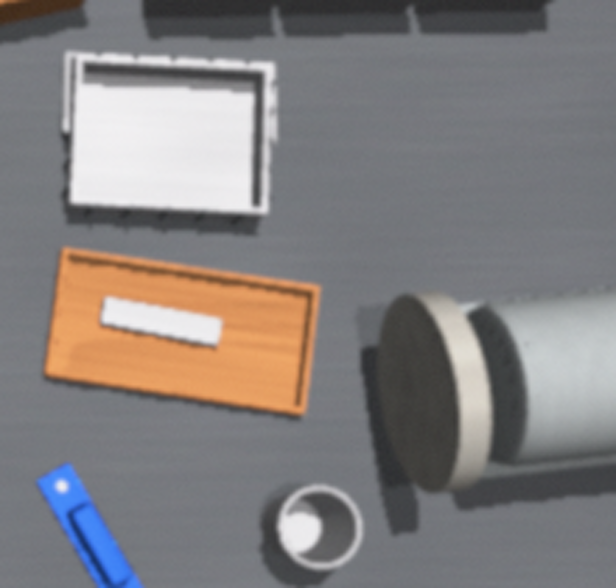

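View pics/c3.png

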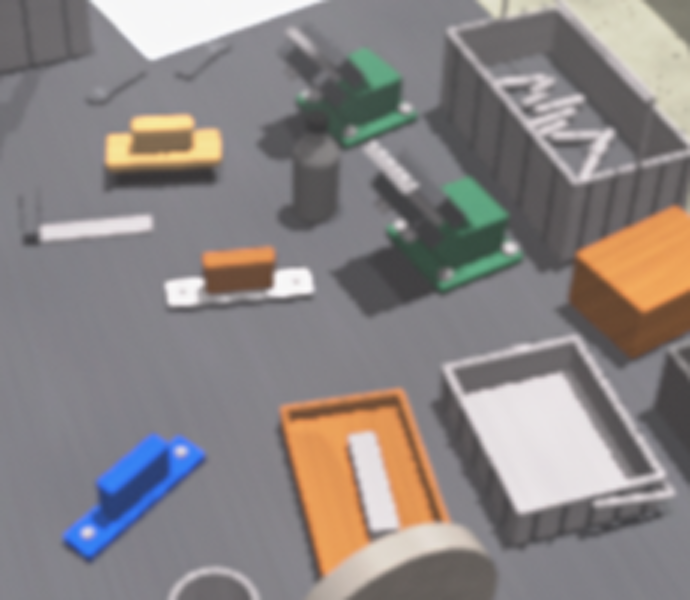

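```bash
cat > h.py <<'E'
import numpy as np,cv2
K={"side":(487.2315,273.8978,212.6647,np.array([[0.939,-0.2281,0.2573,0.1024],[-0.3437,-0.6038,0.7192,-1.0179],[-0.0087,-0.7638,-0.6454,1.0761],[0,0,0,1]])),
"top":(522.006,276.0651,208.9108,np.array([[-0.0141,-0.9933,0.1145,0.318],[-0.9997,0.0163,0.0175,0.0284],[-0.0193,-0.1142,-0.9933,1.3745],[0,0,0,1]]))}
def ray(n,u,v):
    f,cx,cy,T=K[n]; d=T[:3,:3]@np.array([(u-cx)/f,(v-cy)/f,1]); return T[:3,3],d
def p2w(n,u,v,z):
    o,d=ray(n,u,v); return o+d*(z-o[2])/d[2]
def w2p(n,p):
    f,cx,cy,T=K[n]; q=T[:3,:3].T@(np.asarray(p,float)-T[:3,3]); return np.array([f*q[0]/q[2]+cx,f*q[1]/q[2]+cy])
def tri(a,b):
    (o1,d1),(o2,d2)=ray("top",*a),ray("side",*b)
    M=np.stack([d1,-d2],1); s=np.linalg.lstsq(M,o2-o1,rcond=None)[0]
    p,q=o1+d1*s[0],o2+d2*s[1]; return (p+q)/2,np.linalg.norm(p-q)
E
python3 - <<'E'
from h import *
np.set_printoptions(precision=4,suppress=True)
t=cv2.imread("pics/top0.png"); s=cv2.imread("pics/side0.png")
print("disk",tri((490,230),(322,356)))
def rect(im,n,lo,hi,box,z,hsv=True):
    x0,y0,x1,y1=box; c=im[y0:y1,x0:x1]; h=cv2.cvtColor(c,cv2.COLOR_BGR2HSV)
    m=cv2.inRange(h,lo,hi); cs,_=cv2.findContours(m,cv2.RETR_EXTERNAL,cv2.CHAIN_APPROX_NONE)
    k=max(cs,key=cv2.contourArea)
    P=np.array([p2w(n,x0+q[0][0],y0+q[0][1],z)[:2] for q in k],np.float32)
    (cx,cy),(w,hh),a=cv2.minAreaRect(P); mm=cv2.moments(P.reshape(-1,1,2))
    print(n,box,"z",z,"c",round(cx,4),round(cy,4),"wh",round(w,4),round(hh,4),"ang",round(a,2), "mom", mm["m10"]/mm["m00"],mm["m01"]/mm["m00"], len(k))
rect(t,"top",(0,0,170),(180,60,255),(370,190,425,220),.021)
rect(s,"side",(0,0,170),(180,60,255),(300,285,330,340),.021)
rect(t,"top",(0,0,150),(180,60,255),(265,180,305,250),.012)
rect(s,"side",(0,0,150),(180,60,255),(240,225,300,260),.012)
rect(t,"top",(0,100,60),(25,255,255),(275,190,300,240),.056)
rect(t,"top",(0,60,60),(25,255,255),(350,170,460,245),.022)
E
```

```text
disk (array([ 0.4079, -0.4608,  0.1215]), np.float64(0.009143194026860545))
top (370, 190, 425, 220) z 0.021 c 0.4814 -0.2626 wh 0.1107 0.0257 ang 78.12 mom 0.48143460509170233 -0.26261805052137427 97
side (300, 285, 330, 340) z 0.021 c 0.4833 -0.2864 wh 0.1519 0.066 ang 63.93 mom 0.4769505830373493 -0.2926670441782152 137
top (265, 180, 305, 250) z 0.012 c 0.4565 0.0242 wh 0.0402 0.1551 ang 76.93 mom 0.45679380629411426 0.025466994958074148 202
side (240, 225, 300, 260) z 0.012 c 0.5016 0.0159 wh 0.0424 0.0731 ang 76.16 mom 0.5123718968923597 0.011583524726045086 56
top (275, 190, 300, 240) z 0.056 c 0.4539 0.0233 wh 0.0183 0.072 ang 77.06 mom 0.45351875010515325 0.023482076008770742 62
top (350, 170, 460, 245) z 0.022 c 0.4714 -0.2816 wh 0.2441 0.1254 ang 80.28 mom 0.4712903754191478 -0.28163554895754095 275
```

Run:
```python
import cv2
t=cv2.imread("pics/top0.png"); s=cv2.imread("pics/side0.png")
a=cv2.resize(t[95:160,262:327],(390,390),interpolation=cv2.INTER_NEAREST)
b=cv2.resize(s[185:250,300:365],(390,390),interpolation=cv2.INTER_NEAREST)
cv2.imwrite("pics/c4.png",cv2.hconcat([a,b]))
```

```text
(no output)
```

View pics/c4.png

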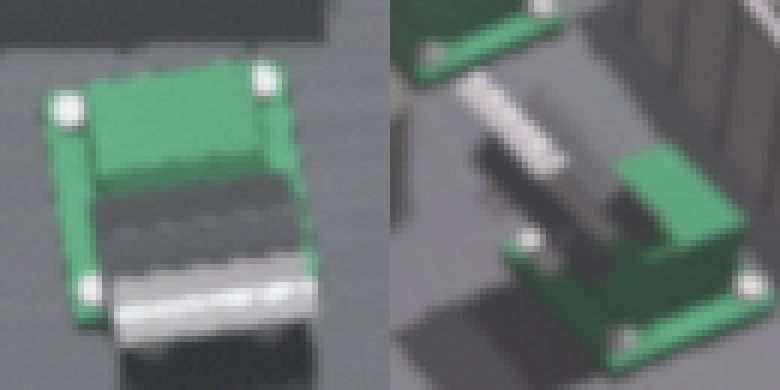

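Run:
```python
from h import *
from scipy.optimize import least_squares
np.set_printoptions(precision=4,suppress=True)
L=0.6
def Rz(a): c,s=np.cos(a),np.sin(a); return np.array([[c,-s,0],[s,c,0],[0,0,1]])
def pts(E,yaw):
    X=Rz(yaw)@[np.cos(L),0,np.sin(L)]; Y=Rz(yaw)@[0,1,0]
    # order: front-left, front-right, back-left, back-right
    return [E-X*.005+Y*.04,E-X*.005-Y*.04,E+X*.005+Y*.04,E+X*.005-Y*.04]
def px(n,u,v):  return (u/6+262-.5/1*0,v/6+95) if n=="top" else ((u-390)/6+300,v/6+185)
obs=[("top",0,115,347),("top",1,318,312),("side",0,455,95),("side",1,545,178),("side",2,470,72),("side",3,568,155)]
def f(p,zfree=False):
    E=np.array([p[0],p[1],p[3] if len(p)>3 else .15]); P=pts(E,p[2])
    return np.concatenate([w2p(n,P[i])+.5-np.array(px(n,u,v)) for n,i,u,v in obs])
for x0 in([.6,0,.1],[.6,0,.1,.15]):
    r=least_squares(f,x0); print(r.x,r.fun)
r=least_squares(f,[.6,0,.1]);P=pts(np.array([r.x[0],r.x[1],.15]),r.x[2])
t=cv2.imread("pics/top0.png"); s=cv2.imread("pics/side0.png")
# extra: base of stand green corners etc.
for n,im,(x0,y0) in(("top",t,(262,95)),("side",s,(300,185))):
    b=cv2.resize(im[y0:y0+65,x0:x0+65],(520,520),interpolation=cv2.INTER_NEAREST)
    q=[tuple(int(k) for k in (w2p(n,p)+.5-[x0,y0])*8) for p in P]
    for i,j in((0,1),(1,3),(3,2),(2,0)): cv2.line(b,q[i],q[j],(0,0,255),1)
    if n=="top":A=b
cv2.imwrite("pics/c5.png",cv2.resize(cv2.hconcat([A,b]),(800,400)))
# others
print("oil cap top",p2w("top",246.5,161,.13),"foot?",p2w("top",249,172,.0))
for u,v in((366,111),(437,113),(435,166),(363,163)): print("basket rim",p2w("top",u,v,.045)[:2])
for u,v in((176,110),(214,107),(217,143)):print("done",p2w("top",u,v,.02)[:2])
```

```text
[ 0.6084 -0.0026  0.1841] [ 0.4891 -0.5419 -0.6368 -1.2984 -0.2199 -0.676  -0.007   0.0322 -0.3941
  0.8304 -1.4237  1.4576]
[ 0.6079 -0.0033  0.1828  0.1519] [ 0.7723 -0.5152 -0.2945 -1.2394 -0.2575 -0.9851 -0.0562 -0.2576 -0.4268
  0.5203 -1.4676  1.1666]
oil cap top [0.5797 0.1205 0.13  ] foot? [0.577  0.1236 0.    ]
basket rim [ 0.7248 -0.1867]
basket rim [ 0.7157 -0.3708]
basket rim [ 0.5757 -0.3587]
basket rim [ 0.5869 -0.1743]
done [0.7454 0.3167]
done [0.7516 0.2146]
done [0.6529 0.2067]
```

View pics/c5.png

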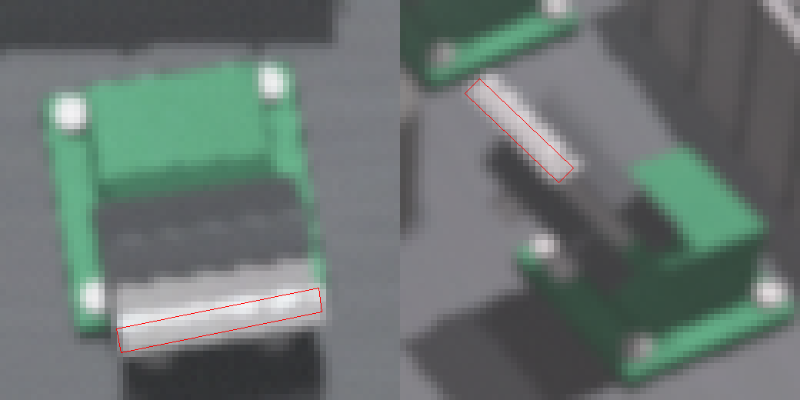

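Run:
```python
from h import *
np.set_printoptions(precision=4,suppress=True)
g=cv2.cvtColor(cv2.imread("pics/top0.png"),cv2.COLOR_BGR2GRAY).astype(float)
P=[]
for u in range(284,313):
    c=g[138:158,u]; d=np.diff(c); i=np.argmin(d); w=-np.minimum(d,0); w[:max(0,i-2)]=0;w[i+3:]=0
    v=138+(w*(np.arange(len(w))+.5)).sum()/w.sum(); p=p2w("top",u,v,.1472); P.append(p[:2])
P=np.array(P); k=np.polyfit(P[:,1],P[:,0],1); res=P[:,0]-np.polyval(k,P[:,1]); 
m=abs(res)<.004;k=np.polyfit(P[m,1],P[m,0],1);print("front edge yaw",-np.degrees(np.arctan(k[0])),k,m.sum(),np.std(res[m]))
# end columns
for v in (143,144,145,146,147,148,149,150): print(v,g[v,278:286].astype(int),g[v,310:320].astype(int))
for z in(.0,.01,.02):
  b=[p2w("top",u/6+262-.5,v/6+95-.5,z)[:2] for u,v in((68,108),(266,80),(90,290))]
  d=b[0]-b[1];e=b[0]-b[2];print(z,b,np.degrees(np.arctan2(-d[0],d[1])),np.degrees(np.arctan2(e[1],e[0])))
```

```text
front edge yaw 7.609641694402446 [-0.1336  0.6004] 29 0.00029494312661192395
143 [207 143 141 169 179 178 178 177] [220 207 210 215 184 130 120 124 124 125]
144 [203 143 142 169 178 180 181 182] [199 191 194 195 170 131 123 124 124 121]
145 [166 127 137 171 188 196 201 204] [190 188 188 185 165 136 124 123 123 121]
146 [132 113 136 190 221 227 230 230] [186 183 182 178 162 137 125 121 120 121]
147 [113 101 131 202 232 233 231 229] [171 160 153 152 145 131 122 122 122 122]
148 [ 83  79 113 179 217 217 211 207] [126 114 106 117 126 125 121 122 122 121]
149 [ 76  74  98 148 186 193 192 190] [ 75  66  70  95 117 121 121 121 121 120]
150 [ 99  91  97 138 172 186 185 183] [ 57  52  62  88 112 121 122 122 122 122]
0.0 [array([0.7394, 0.0576]), array([ 0.7506, -0.0319]), array([0.6553, 0.0489])] 7.132994256270777 5.927820799799001
0.01 [array([0.7364, 0.0574]), array([ 0.7475, -0.0315]), array([0.6529, 0.0488])] 7.13299425627077 5.927820799798997
0.02 [array([0.7333, 0.0572]), array([ 0.7443, -0.031 ]), array([0.6504, 0.0486])] 7.1329942562707656 5.927820799798997
```

Run:
```python
from h import *
np.set_printoptions(precision=4,suppress=True)
a=p2w("top",280.4,149,.148);b=p2w("top",314.2,145.5,.148);print(a,b,np.linalg.norm(a-b))
y=(a[1]+b[1])/2;psi=np.radians(7.3)
xf=.6004-.1336*y; L=.6
c=np.array([xf,y,.1472]);X=np.array([np.cos(psi)*np.cos(L),np.sin(psi)*np.cos(L),np.sin(L)])
print("front",c,"E",c+.005*X,"X",X,"Y",[-np.sin(psi),np.cos(psi)],"Z",np.cross(X,[-np.sin(psi),np.cos(psi),0]))
E=c+.005*X
for p in(E,E+.04*np.array([-np.sin(psi),np.cos(psi),0]),E-.04*np.array([-np.sin(psi),np.cos(psi),0])):print(w2p("top",p),w2p("side",p))
# bar in side: corners predicted
def box(c,yaw,l,w,z):
    d=np.array([np.cos(yaw),np.sin(yaw),0]);n=np.array([-d[1],d[0],0]);c=np.array([c[0],c[1],z])
    return [c+d*l/2*i+n*w/2*j for i,j in((1,1),(1,-1),(-1,-1),(-1,1))]
im={n:cv2.imread(f"pics/{n}0.png") for n in("top","side")}
B={n:cv2.resize(im[n],None,fx=3,fy=3,interpolation=cv2.INTER_CUBIC) for n in im}
items=[((.4814,-.2626),78.1,.11,.025,.021),((.4565,.0245),-13,.15,.034,.006),((.454,.0235),-13,.075,.022,.056),((.4714,-.2816),80.6,.24,.12,.022),((.651,-.2725),-3.5,.14,.18,.045)]
for c,y,l,w,z in items:
    for n in B:
        q=np.array([(w2p(n,p)+.5)*3 for p in box(c,np.radians(y),l,w,z)],int); cv2.polylines(B[n],[q],True,(255,0,255),1)
cv2.imwrite("pics/d1.png",B["top"][280:800,750:1400]);cv2.imwrite("pics/d2.png",B["side"][560:1080,640:1280])
```

```text
[0.6037 0.0376 0.148 ] [ 0.6108 -0.0435  0.148 ] 0.08139008974470402
front [ 0.6008 -0.003   0.1472] E [ 0.6049 -0.0025  0.15  ] X [0.8186 0.1049 0.5646] Y [np.float64(-0.1270646086013505), np.float64(0.9918944425900297)] Z [-0.5601 -0.0717  0.8253]
[297.1483 148.0234] [317.6582 205.8412]
[280.5952 150.4097] [310.8136 198.4842]
[313.7044 145.6366] [324.7634 213.4783]
```

View pics/d1.png

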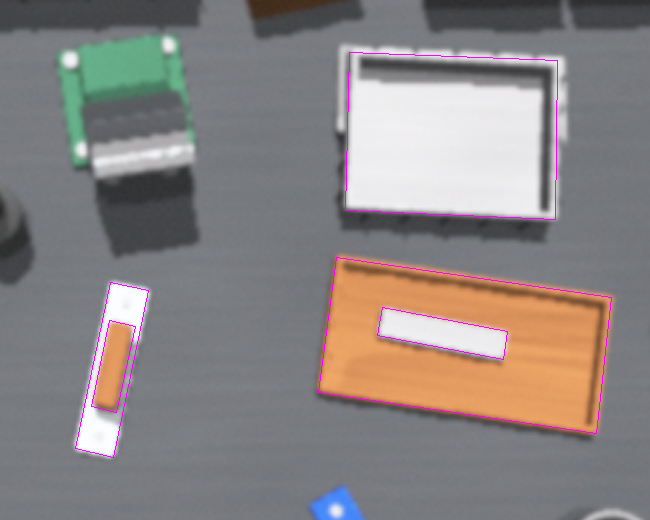

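View pics/d2.png

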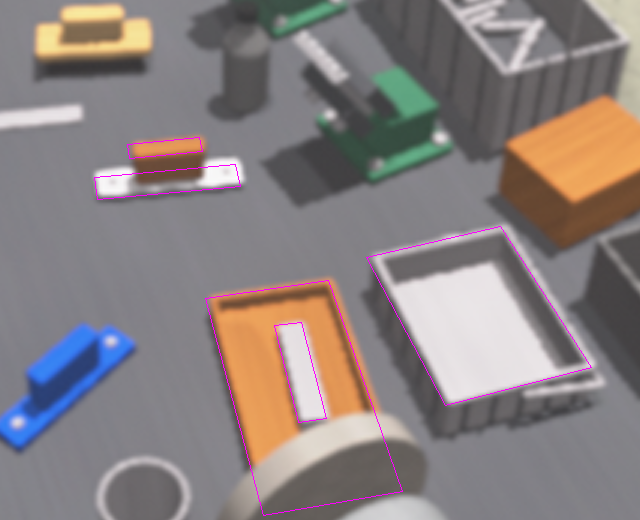

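Request:
drive_tool(
  motion=[
    [0, 0, -6.3, 0.0075, -0.036, 0, 0.48],
    [0, 0, -6.3, 0.0075, -0.036, 0, 0.48],
    [0, 0, -6.3, 0.0075, -0.036, 0, 0.48],
    [0, 0, -6.3, 0.0075, -0.036, 0, 0.48],
    [0, 0, -6.3, 0.0075, -0.036, 0, 0.48],
    [0, 0, -6.3, 0.0075, -0.036, 0, 0.48],
    [0, 0, -6.3, 0.0075, -0.036, 0, 0.48],
    [0, 0, -6.3, 0.0075, -0.036, 0, 0.48],
    [0, 0, -6.3, 0.0075, -0.036, 0, 0.48],
    [0, 0, -6.3, 0.0075, -0.036, 0, 0.48],
    [0, 0, -6.3, 0.0075, -0.036, 0, 0.48],
    [0, 0, -6.3, 0.0075, -0.036, 0, 0.48],
  ],
  squeeze=40,
)

```text
time: 1.1
eef_pos: [0.3899, 0.1709, 0.2186]
orientation: [-1.571, -0.0, -0.214]
contact_force: [0.0, 0.4, 0.3]
opening: 0.0443
```

Request:
drive_tool(
  motion=[
    [0, 0, 0, 0.0075, -0.036, 0, 0.48],
    [0, 0, 0, 0.0075, -0.036, 0, 0.48],
    [0, 0, 0, 0.0075, -0.036, 0, 0.48],
    [0, 0, 0, 0.0075, -0.036, 0, 0.48],
    [0, 0, 0, 0.0075, -0.036, 0, 0.48],
    [0, 0, 0, 0.0075, -0.036, 0, 0.48],
    [0, 0, 0, 0.0075, -0.036, 0, 0.48],
    [0, 0, 0, 0.0075, -0.036, 0, 0.48],
    [0, 0, 0, 0.0075, -0.036, 0, 0.48],
    [0, 0, 0, 0.0075, -0.036, 0, 0.48],
    [0, 0, 0, 0.0075, -0.036, 0, 0.48],
    [0, 0, 0, 0.0075, -0.036, 0, 0.48],
  ],
)

```text
time: 2.1
eef_pos: [0.48, -0.2614, 0.2184]
orientation: [-1.571, 0.0, -0.21]
contact_force: [-0.1, 1.4, 0.7]
opening: 0.045
```

Request:
drive_tool(
  motion=[
    [0, 0, 0, 0, 0, 0, 0.48],
    [0, 0, 0, 0, 0, 0, 0.48],
  ],
)

```text
time: 2.27
eef_pos: [0.4799, -0.2607, 0.2177]
orientation: [-1.57, 0.002, -0.212]
contact_force: [0.6, 0.4, -0.5]
opening: 0.0442
```

Request:
drive_tool(
  motion=[
    [0, 0, 0, 0.0015, -0.002, -0.035, 0.48],
    [0, 0, 0, 0, 0, -0.035, 0.48],
    [0, 0, 0, 0, 0, -0.035, 0.48],
    [0, 0, 0, 0, 0, -0.035, 0.48],
    [0, 0, 0, 0, 0, -0.03, 0.48],
    [0, 0, 0, 0, 0, -0.02, 0.48],
    [0, 0, 0, 0, 0, -0.01, 0.48],
    [0, 0, 0, 0, 0, -0.007, 0.48],
    [0, 0, 0, 0, 0, 0, 0.48],
  ],
)

```text
time: 3.02
eef_pos: [0.4816, -0.2608, 0.0113]
orientation: [-1.571, 0.001, -0.209]
contact_force: [-1.0, 0.5, -0.2]
opening: 0.0449
```

Request:
drive_tool(
  motion=[
    [0, 0, 0, 0, -0.001, -0.001, 0.25],
    [0, 0, 0, 0, 0, 0, 0],
    [0, 0, 0, 0, 0, 0, 0],
    [0, 0, 0, 0, 0, 0, 0],
    [0, 0, 0, 0, 0, 0, 0],
  ],
)

```text
time: 3.43
eef_pos: [0.4822, -0.2627, 0.0117]
orientation: [-1.571, -0.002, -0.21]
contact_force: [0.4, 1.1, 7.1]
opening: 0.0244
```

Request:
drive_tool(
  motion=[
    [0, 0, 0, 0, 0, 0.01, 0],
    [0, 0, 0, 0, 0, 0.03, 0],
    [0, 0, 0, 0, 0, 0.035, 0],
    [0, 0, 0, 0, 0, 0.035, 0],
    [0, 0, 2.8, 0.02, -0.001, 0.01, 0],
    [0, 0, 2.8, 0.03, -0.002, 0, 0],
    [0, 0, 2.8, 0.035, -0.002, 0, 0],
    [0, 0, 0, 0.035, -0.002, 0, 0],
    [0, 0, 0, 0.03, -0.002, 0, 0],
    [0, 0, 0, 0.0195, -0.001, 0, 0],
    [0, 0, 0, 0, 0, 0, 0],
    [0, 0, 0, 0, 0, 0, 0],
  ],
)

```text
time: 4.43
eef_pos: [0.6514, -0.2722, 0.1301]
orientation: [-1.57, 0.001, -0.062]
contact_force: [0.2, 0.3, -3.6]
opening: 0.0248
```

Run:
```python
from station import env
import cv2,numpy as np
s=env.snapshot("side")["frame"][200:360,240:440]; t=env.snapshot("top")["frame"][70:270,330:500]
cv2.imwrite("pics/e1.png",cv2.hconcat([cv2.resize(s,(500,400)),cv2.resize(t,(300,400))]))
```

```text
(no output)
```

View pics/e1.png

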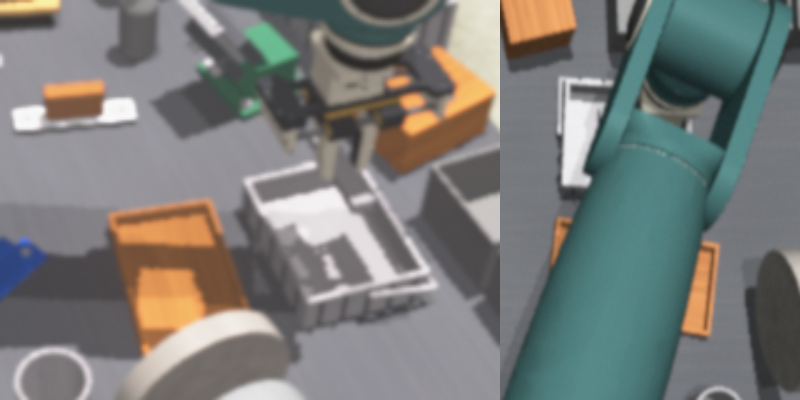

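Request:
drive_tool(
  motion=[
    [0, 0, 0, 0, 0, -0.03, 0],
    [0, 0, 0, 0, 0, -0.035, 0],
    [0, 0, 0, 0, 0, -0.025, 0],
    [0, 0, 0, 0, 0, -0.015, 0],
    [0, 0, 0, 0, 0, -0.007, 0],
    [0, 0, 0, 0, 0, -0.005, 0],
    [0, 0, 0, 0, 0, 0, 0],
  ],
)

```text
time: 5.12
eef_pos: [0.6512, -0.2726, 0.0142]
orientation: [-1.571, -0.001, -0.063]
contact_force: [0.1, -0.2, -3.1]
opening: 0.0244
```

Request:
drive_tool(
  motion=[
    [0, 0, 0, 0, 0, -0.0015, 0],
    [0, 0, 0, 0, 0, -0.0015, 0],
    [0, 0, 0, 0, 0, 0, 0],
  ],
)

```text
time: 5.37
eef_pos: [0.6517, -0.2727, 0.0118]
orientation: [-1.571, -0.002, -0.063]
contact_force: [1.2, -0.4, -2.2]
opening: 0.0243
```

Just about down; release, rise.

Request:
drive_tool(
  motion=[
    [0, 0, 0, 0, 0, -0.0005, 0],
    [0, 0, 0, 0, 0, 0, 0.4],
    [0, 0, 0, 0, 0, 0, 0.48],
    [0, 0, 0, 0, 0, 0, 0.48],
    [0, 0, 0, 0, 0, 0.02, 0.48],
    [0, 0, 0, 0, 0, 0.035, 0.48],
    [0, 0, 0, 0, 0, 0.04, 0.48],
    [0, 0, 0, 0, 0, 0.04, 0.48],
    [0, 0, 0, 0, 0, 0.04, 0.48],
    [0, 0, 0, 0, 0, 0.035, 0.48],
    [0, 0, 0, -0.03, 0, 0, 0.48],
  ],
)

```text
time: 6.28
eef_pos: [0.6251, -0.273, 0.2287]
orientation: [-1.574, -0.01, -0.062]
contact_force: [-0.5, -0.0, 0.7]
opening: 0.0445
```

Request:
drive_tool(
  motion=[
    [0, 0, 6.7, -0.0139, 0.0247, 0, 0.48],
    [0, 0, 6.7, -0.0139, 0.0247, 0, 0.48],
    [0, 0, 6.7, -0.0139, 0.0247, 0, 0.48],
    [0, 0, 6.7, -0.0139, 0.0247, 0, 0.48],
    [0, 0, 6.7, -0.0139, 0.0247, 0, 0.48],
    [0, 0, 6.7, -0.0139, 0.0247, 0, 0.48],
    [0, 0, 6.7, -0.0139, 0.0247, 0, 0.48],
    [0, 0, 6.7, -0.0139, 0.0247, 0, 0.48],
    [0, 0, 6.7, -0.0139, 0.0247, 0, 0.48],
    [0, 0, 6.7, -0.0139, 0.0247, 0, 0.48],
    [0, 0, 6.7, -0.0139, 0.0247, 0, 0.48],
    [0, 0, 6.7, -0.0139, 0.0247, 0, 0.48],
  ],
)

```text
time: 7.28
eef_pos: [0.4535, 0.025, 0.2204]
orientation: [-1.571, -0.0, 1.346]
contact_force: [0.3, 0.2, -0.1]
opening: 0.0449
```

Request:
drive_tool(
  motion=[
    [0, 0, 0, 0, 0, 0, 0.48],
    [0, 0, 0, 0, 0, 0, 0.48],
  ],
)

```text
time: 7.45
eef_pos: [0.454, 0.0249, 0.2207]
orientation: [-1.572, -0.0, 1.342]
contact_force: [0.4, -0.7, -0.3]
opening: 0.045
```

Run:
```python
from station import env
import cv2,numpy as np
print(env.get_state())
s=env.snapshot("side")["frame"][180:380,200:450]; t=env.snapshot("top")["frame"][70:310,300:500]
cv2.imwrite("pics/e2.png",cv2.hconcat([cv2.resize(s,(450,400)),cv2.resize(t,(350,400))]))
```

```text
{'time': 7.45, 'joint_positions': array([-1.36619674e-03, -3.80299257e-01,  1.88688480e+00, -6.33903633e-05,
        1.63365762e+00, -1.34340136e+00]), 'joint_vel': array([-0.03583126,  0.0268557 , -0.01539924, -0.00357682, -0.00513228,
        0.01951002]), 'joint_efforts': array([  2.41618685, -32.81689167, -61.60419703,   0.1852452 ,
         0.26843294,  -0.55843284]), 'eef_pos': array([0.45404738, 0.02486058, 0.2206697 ]), 'orientation': array([-1.57212534e+00, -2.42599346e-04,  1.34203130e+00]), 'contact_force': array([ 0.37423739, -0.71371692, -0.34732818]), 'ft_torque': array([-0.02464513,  0.01800025, -0.02957558]), 'opening': 0.04501270203927667}
```

View pics/e2.png

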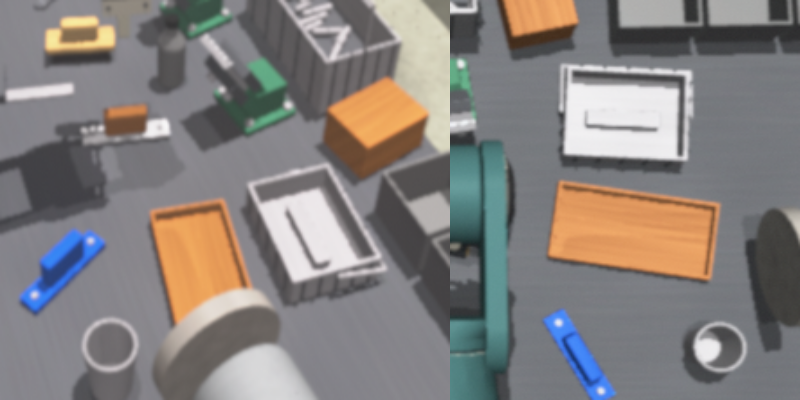

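Request:
drive_tool(
  motion=[
    [0, 0, 0, 0.0005, -0.001, -0.035, 0.48],
    [0, 0, 0, 0, 0, -0.04, 0.48],
    [0, 0, 0, 0, 0, -0.04, 0.48],
    [0, 0, 0, 0, 0, -0.035, 0.48],
    [0, 0, 0, 0, 0, -0.025, 0.48],
    [0, 0, 0, 0, 0, -0.018, 0.48],
    [0, 0, 0, 0, 0, -0.01, 0.48],
    [0, 0, 0, 0, 0, 0, 0.48],
  ],
  squeeze=60,
)

```text
time: 8.22
eef_pos: [0.4541, 0.0223, 0.0151]
orientation: [-1.568, 0.001, 1.339]
contact_force: [0.5, 0.5, -0.8]
opening: 0.0444
```

Request:
drive_tool(
  motion=[
    [0, 0, 0, 0, 0.001, 0.001, 0.35],
    [0, 0, 0, 0, 0, 0, 0.2],
    [0, 0, 0, 0, 0, 0, 0],
    [0, 0, 0, 0, 0, 0, 0],
    [0, 0, 0, 0, 0, 0, 0],
    [0, 0, 0, 0, 0, 0, 0],
  ],
)

```text
time: 8.72
eef_pos: [0.4556, 0.0242, 0.0194]
orientation: [-1.573, -0.001, 1.34]
contact_force: [-0.1, 1.4, 7.6]
opening: 0.022
```

Run:
```python
from station import env
s=env.get_state();print(s['eef_pos'],s['contact_force'],s['ft_torque'],s['opening'])
```

```text
[0.45560376 0.02415713 0.01935259] [-0.12390864  1.37302444  7.63044043] [0.30548805 0.02273307 0.00362866] 0.02201731096084724
```

Request:
drive_tool(
  motion=[
    [0, 0, 0, 0, 0, 0.012, 0],
    [0, 0, 0, 0, 0, 0.03, 0],
    [0, 0, 0, 0, 0, 0.04, 0],
    [0, 0, 6.8, 0, 0, 0.04, 0],
    [0, 0, 6.8, 0, 0, 0.04, 0],
    [0, 0, 6.8, 0, 0, 0.03, 0],
    [0.874, -6.82, 0, 0, -0.0068, 0, 0],
    [0.874, -6.82, 0, 0, -0.0068, 0, 0],
    [0.874, -6.82, 0, 0, -0.0068, 0, 0],
    [0.874, -6.82, 0, 0, -0.0068, 0, 0],
    [0.874, -6.82, 0, 0, -0.0068, 0, 0],
    [0, 0, 0, 0, 0, 0, 0],
  ],
)

```text
time: 9.72
eef_pos: [0.4539, -0.0111, 0.2024]
orientation: [-2.164, -0.005, 1.695]
contact_force: [1.3, -1.6, -9.5]
opening: 0.0218
```

Request:
drive_tool(
  motion=[
    [0, 0, 0, 0, 0, 0, 0],
    [0, 0, 0, 0, 0, 0, 0],
  ],
)

```text
time: 9.88
eef_pos: [0.4549, -0.0101, 0.2112]
orientation: [-2.171, -0.001, 1.696]
contact_force: [-0.6, -0.2, -3.8]
opening: 0.0214
```

```bash
cat > st.py <<'E'
from station import env
from h import *
from scipy.spatial.transform import Rotation as R
np.set_printoptions(precision=4,suppress=True)
X=np.array([.8186,.1049,.5646]);Y=np.array([-.1271,.9919,0]);Z=np.array([-.5601,-.0717,.8253]);E=np.array([.605,-.0025,.150])
s=env.get_state(); q=R.from_euler("xyz",s["orientation"]).as_matrix()
d=s["eef_pos"]-E
print("t",s["time"],"p",s["eef_pos"],"toolx.Y %.4f tooly.-Z %.4f tooly.X %.4f toolx.X %.4f"%(q[:,0]@Y,-q[:,1]@Z,q[:,1]@X,q[:,0]@X))
print("edge frame TCP mm",1e3*np.array([d@X,d@Y,d@Z]))
f=s["contact_force"];print("F edge",[f@X,f@Y,f@Z],"torque edge",[s["ft_torque"]@v for v in(X,Y,Z)],"op",s["opening"])
E
python3 st.py
python3 - <<'E'
from station import env
import cv2
s=env.snapshot("side")["frame"][130:290,200:400]; t=env.snapshot("top")["frame"][100:260,200:400]
cv2.imwrite("pics/e3.png",cv2.hconcat([cv2.resize(s,(400,320)),cv2.resize(t,(400,320))]))
E
```

```text
t 9.8833 p [ 0.4549 -0.0101  0.2112] toolx.Y 1.0000 tooly.-Z 1.0000 tooly.X -0.0002 toolx.X 0.0018
edge frame TCP mm [-89.1825  11.5102 135.1145]
F edge [np.float64(-2.6304608192722214), np.float64(-0.1413427910452149), np.float64(-2.782815116187223)] torque edge [np.float64(0.032530004077474126), np.float64(0.6824377444453074), np.float64(-0.0636936775346044)] op 0.021401232418845114
```

View pics/e3.png

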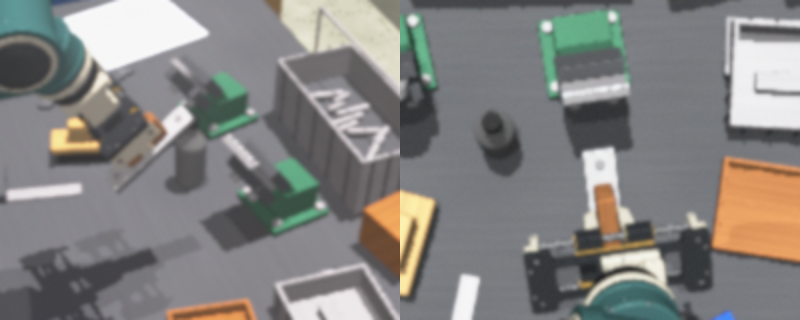

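```bash
cat > ov.py <<'E'
import sys
from st import *
def ov(name,crop_s,crop_t,d=.018,mul=4):
    q=R.from_euler("xyz",s["orientation"]).as_matrix(); up=-q[:,1]; fx=np.cross(q[:,0],up); fy=q[:,0]
    F=s["eef_pos"]-up*d; out=[]
    for n,(x0,y0,x1,y1) in(("side",crop_s),("top",crop_t)):
        im=cv2.resize(env.snapshot(n)["frame"][y0:y1,x0:x1],None,fx=mul,fy=mul,interpolation=cv2.INTER_CUBIC)
        for z,l,w,c in((0,.15,.034,(0,0,255)),(.012,.15,.034,(255,0,255)),(.056,.075,.022,(0,255,0))):
            P=np.array([(w2p(n,F+fx*l/2*i+fy*w/2*j+up*z)+.5-[x0,y0])*mul for i,j in((1,1),(1,-1),(-1,-1),(-1,1))],int)
            cv2.polylines(im,[P],True,c,1)
        P=np.array([(w2p(n,E+X*.005*i+Y*.04*j)+.5-[x0,y0])*mul for i,j in((1,1),(1,-1),(-1,-1),(-1,1))],int)
        cv2.polylines(im,[P],True,(0,255,255),1)
        out.append(im)
    cv2.imwrite(name,cv2.hconcat(out))
E
python3 -c "
from ov import *
ov('pics/e4.png',(240,150,340,250),(250,120,350,220))"
```

```text
t 9.9833 p [ 0.4552 -0.0097  0.212 ] toolx.Y 1.0000 tooly.-Z 1.0000 tooly.X 0.0014 toolx.X 0.0008
edge frame TCP mm [-88.3407  11.8478 135.5951]
F edge [np.float64(-2.3118932478769634), np.float64(2.274517927947615), np.float64(-2.90754349769729)] torque edge [np.float64(0.029156758373505284), np.float64(0.7258595902681915), np.float64(-0.04826021235036433)] op 0.021665441911504685
```

View pics/e4.png

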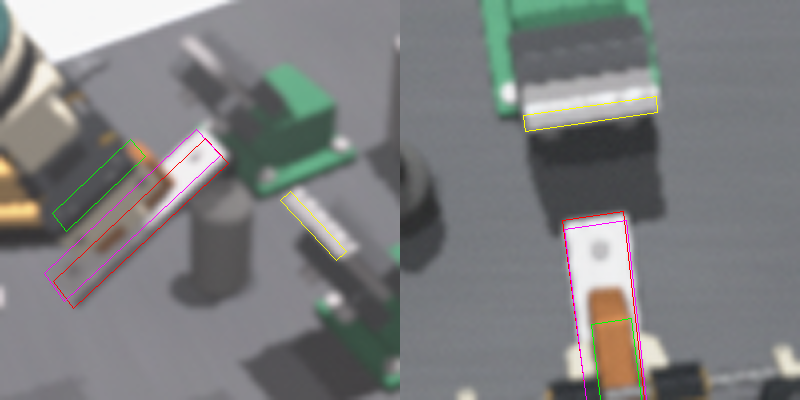

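Request:
drive_tool(
  motion=[
    [0, 0, 0, 0.015, 0, -0.007, 0],
    [0, 0, 0, 0.025, 0, -0.012, 0],
    [0, 0, 0, 0.025, 0, -0.012, 0],
    [0, 0, 0, 0.017, 0, -0.009, 0],
    [0, 0, 0, 0.008, 0, -0.004, 0],
    [0, 0, 0, 0, 0, 0, 0],
    [0, 0, 0, 0, 0, 0, 0],
  ],
)

```text
time: 10.67
eef_pos: [0.5451, -0.0096, 0.1664]
orientation: [-2.17, -0.001, 1.698]
contact_force: [0.0, 0.3, -4.0]
opening: 0.0218
```

```bash
python3 -c "
from ov import *
ov('pics/e5.png',(270,150,370,250),(250,100,350,200))"
```

```text
t 10.6667 p [ 0.5451 -0.0096  0.1664] toolx.Y 1.0000 tooly.-Z 1.0000 tooly.X -0.0008 toolx.X 0.0012
edge frame TCP mm [-40.5508   0.5333  47.5794]
F edge [np.float64(-2.22502578893755), np.float64(0.28437144447049184), np.float64(-3.3198512788082013)] torque edge [np.float64(0.0728111264002166), np.float64(0.7735455376428599), np.float64(-0.045142054586444345)] op 0.02175953382701886
```

View pics/e5.png

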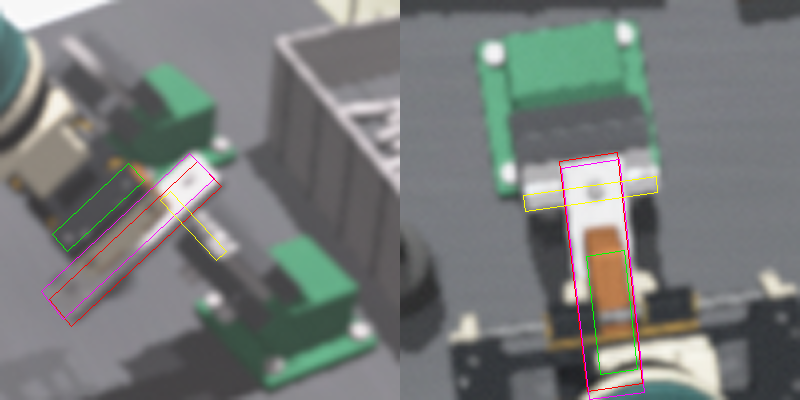

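Request:
drive_tool(
  motion=[
    [0, 0, 0, 0.0056, 0.0007, -0.0083, 0],
    [0, 0, 0, 0.0045, 0.0006, -0.0066, 0],
    [0, 0, 0, 0.0022, 0.0003, -0.0033, 0],
    [0, 0, 0, 0, 0, 0, 0],
    [0, 0, 0, 0, 0, 0, 0],
  ],
)

```text
time: 11.18
eef_pos: [0.5573, -0.0084, 0.1475]
orientation: [-2.17, -0.001, 1.697]
contact_force: [-0.0, -0.2, -4.3]
opening: 0.0216
```

```bash
python3 st.py
```

```text
t 11.1833 p [ 0.5573 -0.0084  0.1475] toolx.Y 1.0000 tooly.-Z 1.0000 tooly.X -0.0010 toolx.X 0.0018
edge frame TCP mm [-41.0741   0.2424  25.0247]
F edge [np.float64(-2.4579212943323734), np.float64(-0.20914200760452603), np.float64(-3.5431808462645757)] torque edge [np.float64(0.0625860768038922), np.float64(0.7225854679928446), np.float64(-0.030135957533885975)] op 0.021619898820008844
```

Request:
drive_tool(
  motion=[
    [0, 0, 0, 0.0011, 0.0001, -0.0017, 0],
    [0, 0, 0, 0.0011, 0.0001, -0.0017, 0],
    [0, 0, 0, 0, 0, 0, 0],
    [0, 0, 0, 0, 0, 0, 0],
  ],
)

```text
time: 11.52
eef_pos: [0.5596, -0.0082, 0.1445]
orientation: [-2.171, -0.001, 1.697]
contact_force: [-0.1, -0.6, -4.1]
opening: 0.0218
```

```bash
python3 st.py
```

```text
t 11.5167 p [ 0.5596 -0.0082  0.1445] toolx.Y 1.0000 tooly.-Z 1.0000 tooly.X -0.0002 toolx.X 0.0018
edge frame TCP mm [-40.8169   0.076   21.2931]
F edge [np.float64(-2.5142967487429244), np.float64(-0.5714372748903038), np.float64(-3.3021293091443926)] torque edge [np.float64(0.023544927982967038), np.float64(0.7236308932779146), np.float64(0.005358729811470017)] op 0.021800964145263366
```

Request:
drive_tool(
  motion=[
    [0, 0, 0, 0.0011, 0.0001, -0.0017, 0],
    [0, 0, 0, 0, 0, 0, 0],
    [0, 0, 0, 0, 0, 0, 0],
  ],
)

```text
time: 11.77
eef_pos: [0.5607, -0.0081, 0.1428]
orientation: [-2.171, -0.001, 1.697]
contact_force: [0.7, 0.4, -4.1]
opening: 0.0216
```

```bash
python3 st.py
```

```text
t 11.7667 p [ 0.5607 -0.0081  0.1428] toolx.Y 1.0000 tooly.-Z 1.0000 tooly.X -0.0003 toolx.X 0.0018
edge frame TCP mm [-40.9205   0.0486  19.2259]
F edge [np.float64(-1.7089280874251807), np.float64(0.30773178372432436), np.float64(-3.8317700407198907)] torque edge [np.float64(0.06922491598099631), np.float64(0.7197288478017659), np.float64(-0.041711262163715755)] op 0.021613417834030115
```

Request:
drive_tool(
  motion=[
    [0, 0, 0, 0.0011, 0.0001, -0.0017, 0],
    [0, 0, 0, 0, 0, 0, 0],
    [0, 0, 0, 0, 0, 0, 0],
  ],
)

```text
time: 12.02
eef_pos: [0.5619, -0.008, 0.1413]
orientation: [-2.171, -0.001, 1.697]
contact_force: [-2.5, -0.6, -2.2]
opening: 0.0215
```

```bash
python3 st.py
```

```text
t 12.0167 p [ 0.5619 -0.008   0.1413] toolx.Y 1.0000 tooly.-Z 1.0000 tooly.X 0.0001 toolx.X 0.0018
edge frame TCP mm [-40.7487  -0.0098  17.3428]
F edge [np.float64(-3.3534299345965537), np.float64(-0.25560440794365136), np.float64(-0.3186765210235363)] torque edge [np.float64(0.11506315404011805), np.float64(0.6478896241051343), np.float64(-0.047248163944523)] op 0.021520516716357456
```

Request:
drive_tool(
  motion=[
    [0, 0, 0, 0.001, 0.0001, -0.0014, 0],
    [0, 0, 0, 0.0009, 0.0001, -0.0014, 0],
    [0, 0, 0, 0, 0, 0, 0],
    [0, 0, 0, 0, 0, 0, 0],
  ],
)

```text
time: 12.35
eef_pos: [0.5639, -0.0078, 0.1385]
orientation: [-2.171, -0.001, 1.697]
contact_force: [-2.7, 1.4, -0.1]
opening: 0.0215
```

```bash
python3 st.py
```

```text
t 12.35 p [ 0.5639 -0.0078  0.1385] toolx.Y 1.0000 tooly.-Z 1.0000 tooly.X 0.0001 toolx.X 0.0017
edge frame TCP mm [-40.7221  -0.0331  13.9476]
F edge [np.float64(-2.1146888961691075), np.float64(1.7650311352277617), np.float64(1.3443560386625335)] torque edge [np.float64(0.2965396743366055), np.float64(0.47158636103067253), np.float64(-0.013921087395139264)] op 0.021543019989564156
```

Request:
drive_tool(
  motion=[
    [0, 0, 0, 0, 0, 0, 0],
  ],
)

```text
time: 12.43
eef_pos: [0.5638, -0.0078, 0.1386]
orientation: [-2.171, -0.001, 1.697]
contact_force: [-3.9, -0.5, 0.4]
opening: 0.0217
```

```bash
python3 -c "
from ov import *
ov('pics/e6.png',(270,150,370,250),(250,100,350,200))"
```

```text
t 12.4333 p [ 0.5638 -0.0078  0.1386] toolx.Y 1.0000 tooly.-Z 1.0000 tooly.X 0.0001 toolx.X 0.0018
edge frame TCP mm [-40.7285  -0.0067  13.9942]
F edge [np.float64(-2.9930067799675073), np.float64(0.042756586187758655), np.float64(2.590992101167411)] torque edge [np.float64(0.34602715129361683), np.float64(0.4734615958944444), np.float64(0.004557056175237922)] op 0.02173299777213437
```

View pics/e6.png

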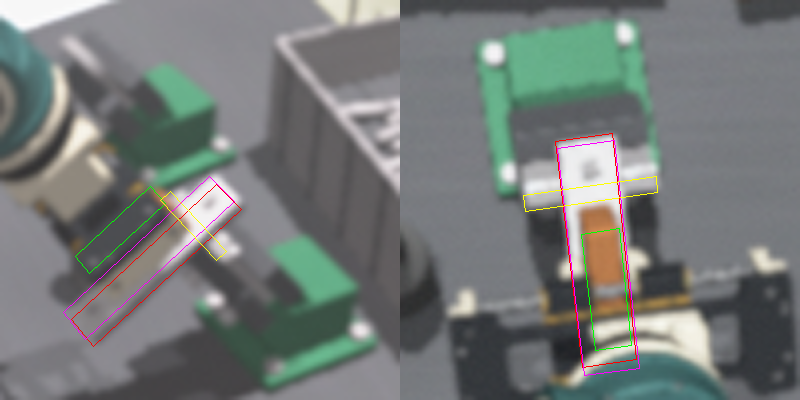

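Request:
drive_tool(
  motion=[
    [0, 0, 0, 0.0028, 0.0003, 0.0013, 0],
    [0, 0, 0, 0.0049, 0.0006, 0.0034, 0],
    [0, 0, 0, 0.0049, 0.0006, 0.0034, 0],
    [0, 0, 0, 0.0049, 0.0006, 0.0034, 0],
  ],
)

```text
time: 12.87
eef_pos: [0.581, -0.0058, 0.1494]
orientation: [-2.169, -0.001, 1.697]
contact_force: [-8.0, -1.9, -1.0]
opening: 0.0216
```

```bash
python3 st.py
```

```text
t 12.8667 p [ 0.581  -0.0058  0.1494] toolx.Y 1.0000 tooly.-Z 1.0000 tooly.X -0.0016 toolx.X 0.0019
edge frame TCP mm [-20.3008  -0.2202  13.1873]
F edge [np.float64(-7.275573467227544), np.float64(-0.8567414908696784), np.float64(3.8185862843445713)] torque edge [np.float64(0.13145063422981032), np.float64(1.256184314338063), np.float64(-0.04654279789294389)] op 0.02163537040867692
```

Request:
drive_tool(
  motion=[
    [0, 0, 0, 0.0046, 0.0006, 0.0037, 0],
    [0, 0, 0, 0.0049, 0.0006, 0.0034, 0],
    [0, 0, 0, 0.0049, 0.0006, 0.0034, 0],
    [0, 0, 0, 0.0049, 0.0006, 0.0034, 0],
  ],
)

```text
time: 13.2
eef_pos: [0.6003, -0.0034, 0.1632]
orientation: [-2.169, -0.001, 1.697]
contact_force: [-7.2, -1.2, -0.3]
opening: 0.0215
```

```bash
python3 st.py
```

```text
t 13.2 p [ 0.6003 -0.0034  0.1632] toolx.Y 1.0000 tooly.-Z 1.0000 tooly.X -0.0019 toolx.X 0.0018
edge frame TCP mm [ 3.5007 -0.2786 13.5872]
F edge [np.float64(-6.203898217233386), np.float64(-0.24508970084007164), np.float64(3.8905363583810932)] torque edge [np.float64(0.0983862166776312), np.float64(1.432010111152916), np.float64(0.02708959839717054)] op 0.021513462298886656
```

Request:
drive_tool(
  motion=[
    [0, 0, 0, 0.0049, 0.0006, 0.0034, 0],
    [0, 0, 0, 0.0049, 0.0006, 0.0034, 0],
    [0, 0, 0, 0.0049, 0.0006, 0.0034, 0],
    [0, 0, 0, 0.0049, 0.0006, 0.0034, 0],
  ],
)

```text
time: 13.53
eef_pos: [0.6199, -0.001, 0.1767]
orientation: [-2.169, -0.001, 1.697]
contact_force: [-7.1, -0.6, -1.0]
opening: 0.0219
```

```bash
python3 st.py
```

```text
t 13.5333 p [ 0.6199 -0.001   0.1767] toolx.Y 1.0000 tooly.-Z 1.0000 tooly.X -0.0020 toolx.X 0.0018
edge frame TCP mm [27.4405 -0.4014 13.6238]
F edge [np.float64(-6.473375947589436), np.float64(0.2766467522127159), np.float64(3.233938043184232)] torque edge [np.float64(0.07124171781130743), np.float64(1.5901216297499052), np.float64(-0.007267378291400782)] op 0.021856608548041292
```

Request:
drive_tool(
  motion=[
    [0, 0, 0, 0.0049, 0.0006, 0.0034, 0],
    [0, 0, 0, 0.0049, 0.0006, 0.0034, 0],
    [0, 0, 0, 0.0049, 0.0006, 0.0034, 0],
    [0, 0, 0, 0.0041, 0.0005, 0.0028, 0],
  ],
)

```text
time: 13.87
eef_pos: [0.6387, 0.0013, 0.1898]
orientation: [-2.169, -0.001, 1.697]
contact_force: [-7.2, -0.8, -0.1]
opening: 0.0217
```

```bash
python3 st.py
```

```text
t 13.8667 p [0.6387 0.0013 0.1898] toolx.Y 1.0000 tooly.-Z 1.0000 tooly.X -0.0021 toolx.X 0.0017
edge frame TCP mm [50.4816 -0.5045 13.6611]
F edge [np.float64(-6.004900620133698), np.float64(0.09809545605876521), np.float64(3.986269869760044)] torque edge [np.float64(0.14210450102350772), np.float64(1.6976536127109194), np.float64(-0.02593355693380066)] op 0.021650964440795204
```

Request:
drive_tool(
  motion=[
    [0, 0, 0, -0.001, -0.0002, 0.0065, 0],
    [0, 0, 0, -0.0045, -0.0005, 0.0097, 0],
    [0, 0, 0, -0.0067, -0.0009, 0.0099, 0],
    [0, 0, 0, 0, 0, 0, 0],
  ],
)

```text
time: 14.2
eef_pos: [0.6264, -0.0004, 0.2196]
orientation: [-2.174, -0.0, 1.697]
contact_force: [0.3, -0.2, -2.9]
opening: 0.0217
```

```bash
python3 -c "
from ov import *
ov('pics/e7.png',(270,130,370,230),(250,60,350,160))"
```

```text
t 14.2 p [ 0.6264 -0.0004  0.2196] toolx.Y 1.0000 tooly.-Z 1.0000 tooly.X 0.0031 toolx.X 0.0015
edge frame TCP mm [57.0147 -0.6785 45.3683]
F edge [np.float64(-1.4035215781402568), np.float64(-0.2520941252495079), np.float64(-2.546246230720974)] torque edge [np.float64(0.015007346169486669), np.float64(0.7052740243588166), np.float64(-0.05272900646623032)] op 0.02172336661250226
```

View pics/e7.png

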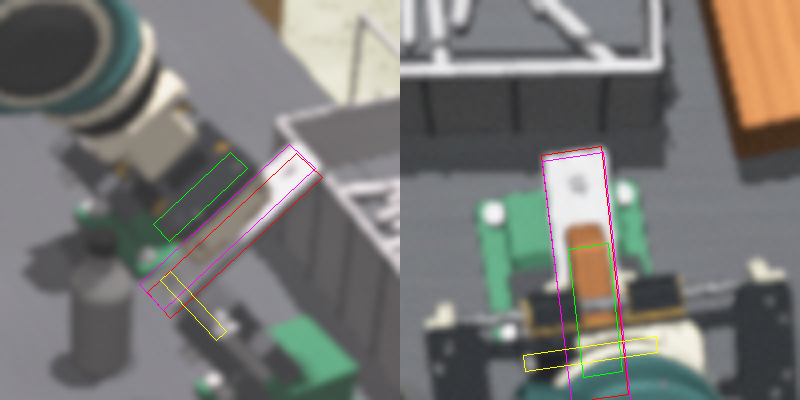

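Request:
drive_tool(
  motion=[
    [0, 0, 0, -0.012, -0.001, -0.0055, 0],
    [0, 0, 0, -0.0208, -0.0025, -0.0128, 0],
    [0, 0, 0, -0.0208, -0.0025, -0.0128, 0],
    [0, 0, 0, -0.018, -0.0025, -0.0121, 0],
    [0, 0, 0, -0.0114, -0.0015, -0.008, 0],
    [0, 0, 0, 0, 0, 0, 0],
    [0, 0, 0, 0, 0, 0, 0],
  ],
)

```text
time: 14.88
eef_pos: [0.5436, -0.0104, 0.1652]
orientation: [-2.171, -0.001, 1.696]
contact_force: [0.6, 0.1, -3.8]
opening: 0.0215
```

```bash
python3 st.py
```

```text
t 14.8833 p [ 0.5436 -0.0104  0.1652] toolx.Y 1.0000 tooly.-Z 1.0000 tooly.X 0.0002 toolx.X 0.0022
edge frame TCP mm [-42.5554  -0.0095  47.4826]
F edge [np.float64(-1.6023635357257675), np.float64(-0.014052168960408354), np.float64(-3.4945378603925286)] torque edge [np.float64(0.07979259861299964), np.float64(0.682780502620267), np.float64(-0.06317089201314735)] op 0.02150613458127298
```

Request:
drive_tool(
  motion=[
    [0, 0, 0, 0.0067, 0.0009, -0.0099, 0],
    [0, 0, 0, 0.0056, 0.0007, -0.0083, 0],
    [0, 0, 0, 0.0034, 0.0004, -0.005, 0],
    [0, 0, 0, 0.002, 0.0003, -0.0029, 0],
    [0, 0, 0, 0.0011, 0.0001, -0.0016, 0],
    [0, 0, 0, 0, 0, 0, 0],
    [0, 0, 0, 0, 0, 0, 0],
  ],
)

```text
time: 15.47
eef_pos: [0.5628, -0.0078, 0.1381]
orientation: [-2.171, -0.001, 1.697]
contact_force: [-3.2, -0.0, 0.3]
opening: 0.0219
```

```bash
python3 st.py
```

```text
t 15.4667 p [ 0.5628 -0.0078  0.1381] toolx.Y 1.0000 tooly.-Z 1.0000 tooly.X 0.0004 toolx.X 0.0017
edge frame TCP mm [-41.837    0.1243  14.2115]
F edge [np.float64(-2.3972036888299986), np.float64(0.37943024309709145), np.float64(2.0436308346065357)] torque edge [np.float64(0.33568083141414645), np.float64(0.5482815336392611), np.float64(0.020668998651464116)] op 0.02187353009380072
```

Request:
drive_tool(
  motion=[
    [0, 0, 0, 0.0034, 0.0004, 0.002, 0],
    [0, 0, 0, 0.0049, 0.0006, 0.0034, 0],
    [0, 0, 0, 0.0049, 0.0006, 0.0034, 0],
    [0, 0, 0, 0.0049, 0.0006, 0.0034, 0],
    [0, 0, 0, 0.0049, 0.0006, 0.0034, 0],
    [0, 0, 0, 0.0049, 0.0006, 0.0034, 0],
    [0, 0, 0, 0.0049, 0.0006, 0.0034, 0],
    [0, 0, 0, 0.0049, 0.0006, 0.0034, 0],
  ],
)

```text
time: 16.13
eef_pos: [0.6001, -0.0033, 0.1636]
orientation: [-2.17, -0.001, 1.697]
contact_force: [-5.9, -0.7, -0.8]
opening: 0.0219
```

```bash
python3 st.py
```

```text
t 16.1333 p [ 0.6001 -0.0033  0.1636] toolx.Y 1.0000 tooly.-Z 1.0000 tooly.X -0.0009 toolx.X 0.0017
edge frame TCP mm [ 3.5899 -0.1367 13.9949]
F edge [np.float64(-5.334040462542131), np.float64(0.012497691261147458), np.float64(2.7381970386625936)] torque edge [np.float64(0.09026681028179495), np.float64(1.380019362331685), np.float64(-0.017227251962733867)] op 0.02194536067140814
```

Request:
drive_tool(
  motion=[
    [0, 0, 0, 0.0049, 0.0006, 0.0034, 0],
    [0, 0, 0, 0.0049, 0.0006, 0.0034, 0],
    [0, 0, 0, 0.0049, 0.0006, 0.0034, 0],
    [0, 0, 0, 0.0049, 0.0006, 0.0034, 0],
    [0, 0, 0, 0.0049, 0.0006, 0.0034, 0],
    [0, 0, 0, 0.0049, 0.0006, 0.0034, 0],
    [0, 0, 0, 0.0049, 0.0006, 0.0034, 0],
    [0, 0, 0, 0.0041, 0.0005, 0.0028, 0],
  ],
)

```text
time: 16.8
eef_pos: [0.6385, 0.0014, 0.1901]
orientation: [-2.17, -0.001, 1.697]
contact_force: [-6.2, -0.4, 0.1]
opening: 0.0215
```

```bash
python3 st.py
```

```text
t 16.8 p [0.6385 0.0014 0.1901] toolx.Y 1.0000 tooly.-Z 1.0000 tooly.X -0.0011 toolx.X 0.0017
edge frame TCP mm [50.4906 -0.3817 14.0872]
F edge [np.float64(-5.092718675368532), np.float64(0.43014288418988234), np.float64(3.562381193940334)] torque edge [np.float64(0.14976806542931728), np.float64(1.6048662247587269), np.float64(0.026856600124766976)] op 0.021502742262776358
```

Request:
drive_tool(
  motion=[
    [0, 0, 0, -0.001, -0.0002, 0.0065, 0],
    [0, 0, 0, -0.0045, -0.0005, 0.0097, 0],
    [0, 0, 0, -0.0067, -0.0009, 0.0099, 0],
    [0, 0, 0, 0, 0, 0, 0],
  ],
)

```text
time: 17.13
eef_pos: [0.626, -0.0004, 0.2194]
orientation: [-2.174, -0.0, 1.697]
contact_force: [0.6, 0.5, -3.0]
opening: 0.0218
```

```bash
python3 st.py
```

```text
t 17.1333 p [ 0.626  -0.0004  0.2194] toolx.Y 1.0000 tooly.-Z 1.0000 tooly.X 0.0033 toolx.X 0.0015
edge frame TCP mm [56.6577 -0.5434 45.3683]
F edge [np.float64(-1.130995120382993), np.float64(0.38949489207414456), np.float64(-2.827081624740391)] torque edge [np.float64(0.07855959130132893), np.float64(0.7287954303907268), np.float64(-0.0421931769424948)] op 0.02184351654585947
```

Stroke 2 had a normal force of about 6.5 N. The third stroke repeats it.

Request:
drive_tool(
  motion=[
    [0, 0, 0, -0.012, -0.001, -0.0055, 0],
    [0, 0, 0, -0.0208, -0.0025, -0.0128, 0],
    [0, 0, 0, -0.0208, -0.0025, -0.0128, 0],
    [0, 0, 0, -0.018, -0.0025, -0.0121, 0],
    [0, 0, 0, -0.0114, -0.0015, -0.008, 0],
    [0, 0, 0, 0, 0, 0, 0],
    [0, 0, 0, 0, 0, 0, 0],
  ],
)

```text
time: 17.72
eef_pos: [0.5433, -0.0103, 0.1654]
orientation: [-2.172, -0.001, 1.696]
contact_force: [-0.2, 0.3, -3.3]
opening: 0.0218
```

```bash
python3 st.py
```

```text
t 17.7167 p [ 0.5433 -0.0103  0.1654] toolx.Y 1.0000 tooly.-Z 1.0000 tooly.X 0.0012 toolx.X 0.0021
edge frame TCP mm [-42.6369   0.1045  47.8787]
F edge [np.float64(-1.9757149623730033), np.float64(0.30854674010194966), np.float64(-2.6088495999921077)] torque edge [np.float64(0.034357013322054764), np.float64(0.7349236140614127), np.float64(-0.03857231915131632)] op 0.02181711651522886
```

Request:
drive_tool(
  motion=[
    [0, 0, 0, 0.0067, 0.0009, -0.0099, 0],
    [0, 0, 0, 0.0056, 0.0007, -0.0083, 0],
    [0, 0, 0, 0.0034, 0.0004, -0.005, 0],
    [0, 0, 0, 0.002, 0.0003, -0.0029, 0],
    [0, 0, 0, 0.0011, 0.0001, -0.0016, 0],
    [0, 0, 0, 0, 0, 0, 0],
    [0, 0, 0, 0, 0, 0, 0],
  ],
)

```text
time: 18.3
eef_pos: [0.5625, -0.0076, 0.1377]
orientation: [-2.171, -0.001, 1.697]
contact_force: [-4.1, 1.6, 0.6]
opening: 0.0218
```

```bash
python3 st.py
```

```text
t 18.3 p [ 0.5625 -0.0076  0.1377] toolx.Y 1.0000 tooly.-Z 1.0000 tooly.X 0.0003 toolx.X 0.0017
edge frame TCP mm [-42.3273   0.3067  14.0248]
F edge [np.float64(-2.8521843546527057), np.float64(2.0902038273860866), np.float64(2.6577395138550837)] torque edge [np.float64(0.2803261457619397), np.float64(0.5217928354813423), np.float64(0.03764185124373306)] op 0.02183660077939039
```

Request:
drive_tool(
  motion=[
    [0, 0, 0, 0.0033, 0.0003, 0.0022, 0],
    [0, 0, 0, 0.0049, 0.0006, 0.0034, 0],
    [0, 0, 0, 0.0049, 0.0006, 0.0034, 0],
    [0, 0, 0, 0.0049, 0.0006, 0.0034, 0],
    [0, 0, 0, 0.0049, 0.0006, 0.0034, 0],
    [0, 0, 0, 0.0049, 0.0006, 0.0034, 0],
    [0, 0, 0, 0.0049, 0.0006, 0.0034, 0],
    [0, 0, 0, 0.0049, 0.0006, 0.0034, 0],
  ],
)

```text
time: 18.97
eef_pos: [0.5997, -0.0032, 0.1633]
orientation: [-2.17, -0.001, 1.697]
contact_force: [-5.5, -1.1, -0.1]
opening: 0.0217
```

```bash
python3 st.py
```

```text
t 18.9667 p [ 0.5997 -0.0032  0.1633] toolx.Y 1.0000 tooly.-Z 1.0000 tooly.X -0.0010 toolx.X 0.0017
edge frame TCP mm [ 3.0853 -0.0685 13.9928]
F edge [np.float64(-4.677599710398103), np.float64(-0.390285490283699), np.float64(3.087894950696664)] torque edge [np.float64(0.07278588371181771), np.float64(1.3998145452774045), np.float64(0.001172702372521187)] op 0.02169221779878712
```

Request:
drive_tool(
  motion=[
    [0, 0, 0, 0.0049, 0.0006, 0.0034, 0],
    [0, 0, 0, 0.0049, 0.0006, 0.0034, 0],
    [0, 0, 0, 0.0049, 0.0006, 0.0034, 0],
    [0, 0, 0, 0.0049, 0.0006, 0.0034, 0],
    [0, 0, 0, 0.0049, 0.0006, 0.0034, 0],
    [0, 0, 0, 0.0049, 0.0006, 0.0034, 0],
    [0, 0, 0, 0.0049, 0.0006, 0.0034, 0],
    [0, 0, 0, 0.0041, 0.0005, 0.0028, 0],
  ],
)

```text
time: 19.63
eef_pos: [0.6381, 0.0014, 0.1899]
orientation: [-2.17, -0.001, 1.697]
contact_force: [-6.3, -0.6, -0.5]
opening: 0.0216
```

```bash
python3 st.py
```

```text
t 19.6333 p [0.6381 0.0014 0.1899] toolx.Y 1.0000 tooly.-Z 1.0000 tooly.X -0.0011 toolx.X 0.0017
edge frame TCP mm [50.0702 -0.2912 14.136 ]
F edge [np.float64(-5.471772967743735), np.float64(0.17288710748803224), np.float64(3.169331445068505)] torque edge [np.float64(0.13125767534963062), np.float64(1.6101245597904532), np.float64(0.008505168417670775)] op 0.02157621679000908
```

Request:
drive_tool(
  motion=[
    [0, 0, 0, -0.001, -0.0002, 0.0065, 0],
    [0, 0, 0, -0.0045, -0.0005, 0.0097, 0],
    [0, 0, 0, -0.0067, -0.0009, 0.0099, 0],
    [0, 0, 0, -0.0067, -0.0009, 0.0099, 0],
    [0, 0, 0, 0, 0, 0.02, 0],
    [0, 0, 0, 0, 0, 0, 0],
  ],
)

```text
time: 20.13
eef_pos: [0.6195, -0.0013, 0.2513]
orientation: [-2.177, 0.0, 1.696]
contact_force: [0.9, -0.4, -2.3]
opening: 0.022
```

```bash
python3 st.py
```

```text
t 20.1333 p [ 0.6195 -0.0013  0.2513] toolx.Y 1.0000 tooly.-Z 1.0000 tooly.X 0.0061 toolx.X 0.0013
edge frame TCP mm [69.2521 -0.6543 75.403 ]
F edge [np.float64(-0.6584808238529422), np.float64(-0.5059659115726584), np.float64(-2.381328561973324)] torque edge [np.float64(0.022455797167422728), np.float64(0.6384815391372299), np.float64(-0.05429488776542347)] op 0.02195014042327002
```

Request:
drive_tool(
  motion=[
    [-0.874, 6.82, 0, -0.02, 0, 0, 0],
    [-0.874, 6.82, 0, -0.02, 0, 0, 0],
    [-0.874, 6.82, 0, -0.02, 0, 0, 0],
    [-0.874, 6.82, 0, -0.02, 0, 0, 0],
    [-0.874, 6.82, 0, -0.02, 0, 0, 0],
    [0, 0, -7.1, -0.0032, -0.0187, 0, 0],
    [0, 0, -7.1, -0.0032, -0.0187, 0, 0],
    [0, 0, -7.1, -0.0032, -0.0187, 0, 0],
    [0, 0, -7.1, -0.0032, -0.0187, 0, 0],
    [0, 0, -7.1, -0.0032, -0.0187, 0, 0],
    [0, 0, -7.1, -0.0032, -0.0187, 0, 0],
    [0, 0, -7.1, -0.0032, -0.0187, 0, 0],
  ],
)

```text
time: 21.13
eef_pos: [0.4965, -0.1328, 0.2458]
orientation: [-1.572, -0.001, 0.823]
contact_force: [0.4, -0.8, -3.3]
opening: 0.0216
```

Request:
drive_tool(
  motion=[
    [0, 0, -7.1, -0.0032, -0.0187, 0, 0],
    [0, 0, -7.1, -0.0032, -0.0187, 0, 0],
    [0, 0, -7.1, -0.0032, -0.0187, 0, 0],
    [0, 0, -7.1, -0.0032, -0.0187, 0, 0],
    [0, 0, -7.1, -0.0032, -0.0187, 0, 0],
    [0, 0, -7.1, -0.0032, -0.0187, 0, 0],
    [0, 0, -7.1, -0.0032, -0.0187, 0, 0],
    [0, 0, -7.1, -0.0032, -0.0187, 0, 0],
    [0, 0, 0, 0, 0, 0, 0],
    [0, 0, 0, 0, 0, 0, 0],
  ],
)

```text
time: 21.97
eef_pos: [0.471, -0.282, 0.2455]
orientation: [-1.57, -0.0, -0.162]
contact_force: [0.1, 0.6, -4.6]
opening: 0.0218
```

```bash
python3 -c "
from ov import *
print(s['orientation'],s['contact_force'])
ov('pics/e8.png',(270,210,370,310),(250,60,350,160))
import cv2
cv2.imwrite('pics/e9.png',cv2.resize(env.snapshot('side')['frame'],(800,600)))"
```

```text
t 21.9667 p [ 0.471  -0.282   0.2455] toolx.Y -0.2858 tooly.-Z 0.8256 tooly.X -0.5642 toolx.X 0.7911
edge frame TCP mm [ -85.0856 -260.2329  173.9531]
F edge [np.float64(-2.4081607715025344), np.float64(0.5950421359340369), np.float64(-3.885833611588692)] torque edge [np.float64(-0.021839823290411595), np.float64(0.04028547231563187), np.float64(0.038627573295357355)] op 0.021841550318773887
[-1.5705 -0.0004 -0.1624] [ 0.1292  0.6165 -4.5671]
```

View pics/e9.png

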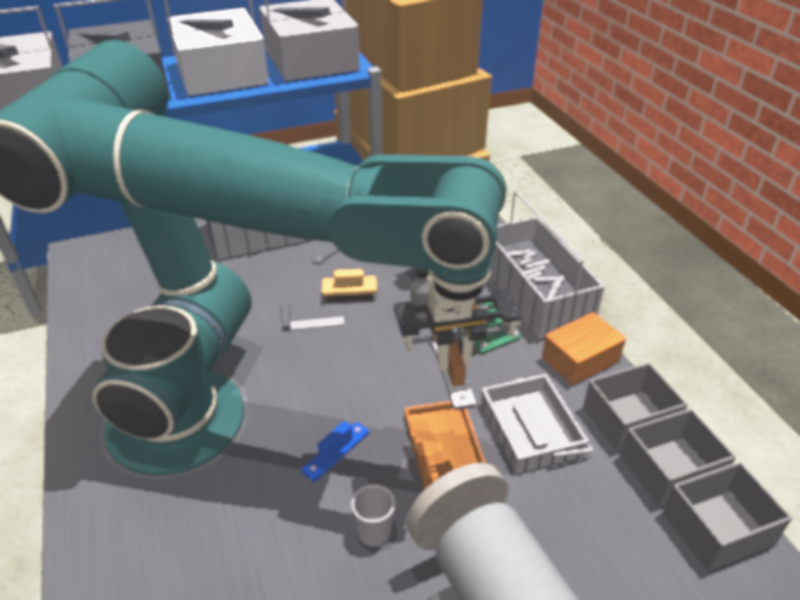

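Request:
drive_tool(
  motion=[
    [0, 0, 0, 0, 0, -0.03, 0],
    [0, 0, 0, 0, 0, -0.04, 0],
    [0, 0, 0, 0, 0, -0.04, 0],
    [0, 0, 0, 0, 0, -0.04, 0],
    [0, 0, 0, 0, 0, -0.03, 0],
    [0, 0, 0, 0, 0, -0.018, 0],
    [0, 0, 0, 0, 0, -0.01, 0],
    [0, 0, 0, 0, 0, 0, 0],
    [0, 0, 0, 0, 0, 0, 0],
  ],
)

```text
time: 22.87
eef_pos: [0.4718, -0.2814, 0.0387]
orientation: [-1.571, -0.001, -0.161]
contact_force: [0.5, -0.4, -3.5]
opening: 0.0215
```

Request:
drive_tool(
  motion=[
    [0, 0, 0, 0, 0, -0.005, 0],
    [0, 0, 0, 0, 0, -0.004, 0],
    [0, 0, 0, 0, 0, -0.002, 0],
    [0, 0, 0, 0, 0, 0, 0],
    [0, 0, 0, 0, 0, 0, 0],
  ],
)

```text
time: 23.28
eef_pos: [0.4714, -0.2816, 0.027]
orientation: [-1.571, -0.0, -0.162]
contact_force: [-0.1, -0.6, -4.7]
opening: 0.0215
```

Request:
drive_tool(
  motion=[
    [0, 0, 0, 0, 0, -0.002, 0],
    [0, 0, 0, 0, 0, -0.001, 0],
    [0, 0, 0, 0, 0, 0, 0],
    [0, 0, 0, 0, 0, 0, 0],
  ],
)

```text
time: 23.62
eef_pos: [0.4715, -0.2817, 0.0243]
orientation: [-1.571, -0.0, -0.162]
contact_force: [-2.8, 1.8, 5.0]
opening: 0.0215
```

Request:
drive_tool(
  motion=[
    [0, 0, 0, 0, 0, 0.0005, 0.28],
    [0, 0, 0, 0, 0, 0, 0.4],
    [0, 0, 0, 0, 0, 0, 0.48],
    [0, 0, 0, 0, 0, 0, 0.48],
    [0, 0, 0, 0, 0, 0.015, 0.48],
    [0, 0, 0, 0, 0, 0.03, 0.48],
    [0, 0, 0, 0, 0, 0.04, 0.48],
    [0, 0, 0, 0, 0, 0.04, 0.48],
    [0, 0, 0, 0, 0, 0.04, 0.48],
    [0, 0, 0, 0, 0, 0.04, 0.48],
  ],
)

```text
time: 24.45
eef_pos: [0.471, -0.2813, 0.2313]
orientation: [-1.571, -0.0, -0.162]
contact_force: [1.1, -0.7, -0.2]
opening: 0.0445
```

Request:
drive_tool(
  motion=[
    [0, 0, 0, -0.02, 0.03, 0.01, 0.48],
    [0, 0, 0, -0.02, 0.035, 0, 0.48],
    [0, 0, 0, -0.01, 0.038, 0, 0.48],
    [0, 0, 0, 0, 0.04, 0, 0.48],
    [0, 0, 0, 0, 0.04, 0, 0.48],
    [0, 0, 0, 0, 0.04, 0, 0.48],
    [0, 0, 0, 0, 0, 0, 0.48],
  ],
)

```text
time: 25.03
eef_pos: [0.4211, -0.0533, 0.2397]
orientation: [-1.569, -0.001, -0.157]
contact_force: [0.0, 0.0, -0.2]
opening: 0.0445
```

Run:
```python
from station import env
import cv2
s=env.get_state();print(s['time'],s['eef_pos'],s['contact_force'],s['opening'])
s=env.snapshot("side")["frame"]; t=env.snapshot("top")["frame"]
cv2.imwrite("pics/f1.png",cv2.resize(s,(760,570)));cv2.imwrite("pics/f2.png",cv2.resize(t,(760,570)))
```

```text
25.0333 [ 0.42111975 -0.0532681   0.23972887] [ 0.01246889  0.0318841  -0.23123674] 0.04447403396401242
```

View pics/f1.png

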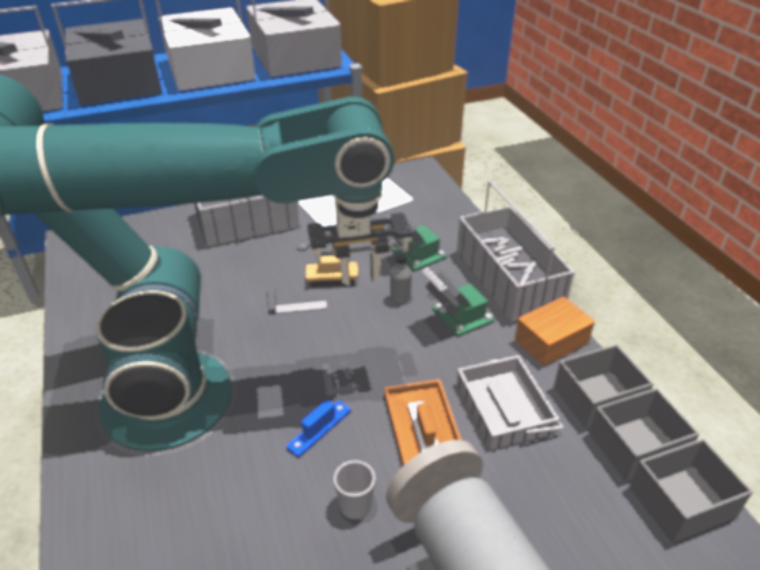

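View pics/f2.png

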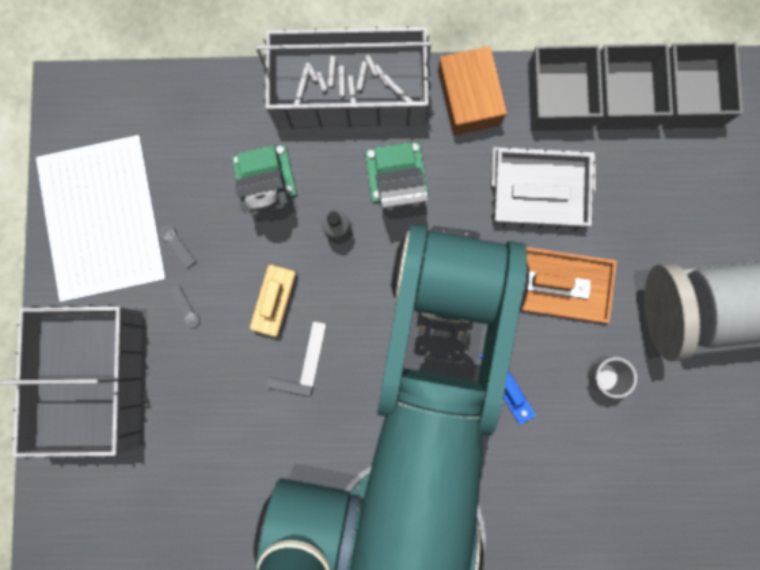

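```bash
python3 -c "
from station import env
print(env.job_done())"
```

```text
the job is handed in; nothing more can be done
None
```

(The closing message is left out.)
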